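Nest an acceptor cover and hold the torch on it for inspection

TASK

Seat the olive green coin acceptor cover flat and square in the pocket of the steel nest plate (either way round, coin slot up) and let go of it. Then draw the grey aluminium torch up out of its holder and, for raking light on the seated cover, hold it up with its lens about 80 mm from the middle of the cover's top, leaning about 45 degrees from upright and pointing at that middle from whichever side you like; finish while still holding it there, still and touching nothing else. Leave the other things on the bench where they are.

Things in the scene. Friction and masses are not known exactly. Their poses are not given: they have to be found in the camera images.
- cover_mid (a point): centre, half-way up, of the olive green coin acceptor cover, a loose rigid part of about 160 g, 28 mm high in all, starting flat on the bench, coin slot up. Its foot is a flat flange 100 mm (its x) x 66 mm (its y) x 7 mm thick; on it stands a centred raised body 80 x 46 mm, 21 mm high, that can be gripped across the 46 mm. z is up. This point lies 14 mm above its underside
- cover_top (a point): centre of the top face of the same cover, 28 mm above its underside: the point that the torch must be aimed at
- nest_floor (a point): centre of the floor of the pocket in the steel nest plate, 10 mm above the bench. The plate is fixed, 136 mm (x) x 102 mm (y) x 17 mm high; the pocket is 103 mm (x) x 69 mm (y) and 7 mm deep with a 2 mm chamfer at its mouth, so that the seated flange is flush with the plate's top. x is along the long side
- holder_mouth (a point): centre of the mouth of the torch holder's round hole, on top of a fixed grey block 76 x 76 x 45 mm; hole 34 mm across and 38 mm deep, straight down
- holder: the same torch holder block; origin at the centre of its underside, on the bench
- torch_mid (a point): centre, half-way along, of the grey aluminium torch, a loose rigid round stick of about 120 g, 110 mm long, starting upright in the holder with its lens down on the hole's floor (loosely, it may lean a degree or two). Head 30 mm across and 30 mm long at the lens end, the rest 24 mm across. Its z axis runs along it from lens to tail. This point is 55 mm from the lens; the top 72 mm stand out of the holder
- torch: the same torch; origin at the centre of its lens face, z along it towards the tail
- torch_lens (a point): centre of the torch's lens face, its lower end in the holder
- torch_aim (a point): the point of the beam 80 mm straight ahead of the lens, on the torch's axis (in the air, or below the bench top while the torch is in its holder); to be brought to the middle of the cover's top
- weight_s: smallest zinc coin weight, plain disc 28 mm across, 12 mm high; a bystander, to be left alone; origin at its underside
- weight_m: middle zinc coin weight, disc 36 mm across, 16 mm high; a bystander, to be left alone; origin at its underside
- weight_l: largest zinc coin weight, disc 44 mm across, 20 mm high; a bystander, to be left alone; origin at its underside
- roller: white nylon coin roller, 30 mm across, standing on end, 34 mm high; a bystander, to be left alone; origin at its underside
- door_plate: rusty coin box door plate lying flat, 90 x 120 x 5 mm; a bystander, to be left alone; origin at its underside
- driver: screwdriver lying on the bench, 180 mm long, handle towards its -x; a bystander, to be left alone; origin at its underside
- cover: the same cover; origin at the centre of its underside
- nest: the same nest plate; origin at the centre of its underside
Things that resemble listed ones, but are neither listed nor needed, are in the scene too. Leave any orange look-alike of the torch alone. Leave any black look-alike of the holder alone.

How it is judged:
By the outcome, as a careful person would: the job done as asked, in the order asked, and still so for the second after the job is handed in, while the arm keeps its last pose, push and grip.
It also fails if it takes over 56 s, if anything falls off the work surface, if the arm or the gripper's body presses on something with over 40 N, if the wrist force passes 120 N, or if a joint passes its speed limit or range.

ROBOT

A 6-joint arm with a two-finger parallel gripper is mounted at the origin on the work surface. World frame = base frame: x ahead of the robot, y to its left, z up, the work surface at z = 0. Lengths are in mm, angles in rad, forces in N, time in s.
With the tool pointing down it reaches from about 275 to 1000 mm from the base axis. Payload 8.4 kg.
Tool frame: the origin (TCP) lies at the very end of the fingers, on their centre line; the grasp point (between the pads) lies r.hold_point_z behind it (r.hold_point_z is the distance from the TCP to the grasp point, in mm); x points along the fingers, z is the direction in which the jaws open and shut, and the axes are right-handed (so a half turn about x gives the same grasp; the last joint's range is limited). The gripper opens to 85 mm and grips with 20 to 120 N. Pads are 22 mm wide; open, the fingers measure 114 mm over their backs; the gripper's body (76 mm by 85 mm) begins 54 mm behind the grasp point. The pads swing forward as they close: fully open they stand 13 mm farther back than shut.
Start: joints at [-1.301, 0.353, 1.633, -0, 1.155, -0.002], TCP at [167.79, -602.059, 231.281] pointing down, gripper open.
Joint ranges: [-2.63, 2.63], [-0.92, 2.1], [0.06, 2.66], [-1.3, 4.44], [0, 2.69], [-3.02, 3.02]. Speed limits (rad/s): [2.22, 2.22, 2.79, 3.14, 3.14, 3.14].

INTERFACE

Orientations are given as [roll, pitch, yaw] about the fixed x, y, z axes, in that order (R = Rz(yaw) Ry(pitch) Rx(roll)).
In Python, from rig import r gives the robot as it stands.
- The arm moves only by the tool jog_arm, never from a script. Its argument "series" is a list of rows, each a list of 7 numbers: the turn, a rotation vector about the tool's x, y, z in degrees, then the shift along the tool's x, y, z in cm, then the opening, from 0 (shut) to 1 (fully open). In form: [[wx, wy, wz, tx, ty, tz, fingers], ...]. A call has 1 to 20 rows; each row shifts and turns the commanded pose from where the row before left it, along the tool's axes as they then stand; what a row does not reach is not made up. A row lasts 1/10 s, in which the tool goes at most 50 mm and 8.59 degrees, less where a joint would pass 70% of its speed; a pose out of reach is approached as far as the arm can. A call with a gripper value outside its range is refused whole. The fingers move at their own pace and stop on an object; "force" is the grip in N (left out, the last holds). Time passes only in rows, so rows that do not move let the fingers close. It gives the time, the measured TCP pose, the force and the opening at its end, in the units of the state.
- r.sense(): the state, without advancing time (a new reading comes with each control period).
- r.grab_frame(name): name is "scene" or "top"; returns (picture, depth): 480x640x3 uint8, red, green, blue; 480x640 float32, mm along the optical axis (not along the pixel's ray), 0 where there is no reading.
- r.get_calibration(name): a dict with "mtx" (3x3 intrinsics, pixels), "position" and "rotation" of the camera in the world. Camera axes: x right, y down, z forward; pixel columns grow to the right and rows downward; lengths in mm; the calibration is good to about 2 mm. A picture is of the moment at which its call begins. get_calibration takes no time and is no camera call.
- r.sign_off(): hands the job in, once; it reports no verdict.
The state is a dict: "clock": time; "qpos": joint angles; "qvel": joint speeds; "joint_efforts": joint torques, N m; "eef_pos": TCP position; "tcp_rot": TCP orientation; "contact_force": force on the tool from outside, world axes, zero at the start; "wrist_torque": the same for the moment, N m; "opening": opening from 0.0 (shut) to 1.0 (fully open).
Only numpy, scipy, OpenCV 4.12 (cv2) and the standard library are available. Lean on these libraries where they do the work, as an engineer would, in place of code of your own. Each camera call takes 0.05 s, during which the arm holds its last target.

## Working session

There is one attempt and no reset: what is moved stays moved. The work goes in short steps, Python scripts to look and compute and a tool call to move; the robot and the scene stay as the last step left them, time stands still between calls to the robot, and variables do not carry over. Pictures are saved under pics/ and viewed, and the job is handed in when it is done.

Besides the shell and the picture viewer there is one more tool, called as name(argument=value, ...), one argument or row to a line, values as JSON. jog_arm: Moves the arm, as the interface text tells. Its arguments: {"type":"object","properties":{"series":{"type":"array"},"force":{"type":"number"}},"required":["series"]}

```bash
mkdir -p pics; ls; python3 - <<'E'
from rig import r
import cv2,numpy as np
print(r.sense(), r.hold_point_z)
for n in ("scene","top"):
    p,d=r.grab_frame(n); c=r.get_calibration(n); print(n,c)
    cv2.imwrite(f"pics/{n}0.png",p[:,:,::-1]); np.save(f"pics/{n}0.npy",d)
E
```

```text
pics
{'clock': 0.0, 'qpos': array([-1.30141907e+00,  3.53674413e-01,  1.63414416e+00,  5.95976876e-07,
        1.15522399e+00, -2.42218355e-03]), 'qvel': array([-7.25067298e-04, -1.21038234e-03, -9.30033081e-05, -5.31028853e-05,
       -6.99178139e-04,  4.18193028e-05]), 'joint_efforts': array([-2.69734970e-03, -6.05251122e+01, -3.42072237e+01, -2.91059350e-04,
        9.01151594e-03, -1.77568776e-06]), 'eef_pos': array([ 167.64665822, -601.58521426,  230.54100071]), 'tcp_rot': array([3.13879465, 1.56934642, 1.83979753]), 'contact_force': array([-0.43943912, -1.2304989 , -1.05090539]), 'wrist_torque': array([ 0.03519315, -0.01609597, -0.07572704]), 'opening': 0.9973121302052543} 18.700000000000003
scene {'mtx': array([[544.02480601,   0.        , 317.0980611 ],
       [  0.        , 544.02480601, 231.91852261],
       [  0.        ,   0.        ,   1.        ]]), 'position': array([ 922.87038951, -500.03263067,  725.13522643]), 'rotation': array([-2.38966411, -0.0168288 ,  0.58415074])}
top {'mtx': array([[452.08252111,   0.        , 319.83637048],
       [  0.        , 452.08252111, 229.44420925],
       [  0.        ,   0.        ,   1.        ]]), 'position': array([504.68227915,  40.73123355, 800.54238387]), 'rotation': array([-3.02123404,  0.0230218 , -1.55883623])}
```

View pics/scene0.png

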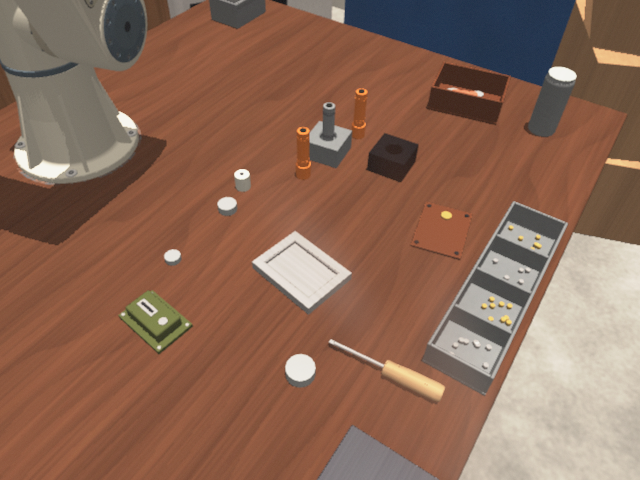

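View pics/top0.png

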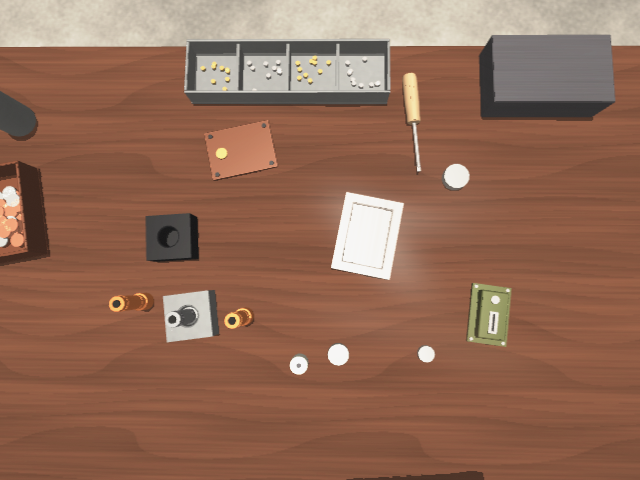

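Candidates before the first reach:
- **Cover:** the only olive part is at top (490,315) and scene (155,320).
- **Nest:** the light plate at top (368,236).
- **Torch:** the grey one in the grey block at top (185,316) and scene (329,120). The orange look-alikes at top (128,302) and (238,318) are to be left alone.
- **Holder:** the grey block at top (190,316). The black look-alike is at top (172,237).

```bash
cat > h.py <<'E'
import numpy as np,cv2
from scipy.spatial.transform import Rotation as Ro
from rig import r
def cam(n):
    c=r.get_calibration(n); return c["mtx"],np.array(c["position"]),Ro.from_euler("xyz",c["rotation"]).as_matrix()
def onplane(n,uv,z):
    K,p,R=cam(n); uv=np.atleast_2d(uv).astype(float)
    d=np.c_[(uv[:,0]-K[0,2])/K[0,0],(uv[:,1]-K[1,2])/K[1,1],np.ones(len(uv))]@R.T
    return p+d*((z-p[2])/d[:,2])[:,None]
def cloud(n,d):
    K,p,R=cam(n); v,u=np.mgrid[:480,:640]
    X=np.stack([(u-K[0,2])/K[0,0]*d,(v-K[1,2])/K[1,1]*d,d],-1)
    return X@R.T+p
def rect(pts):
    (c,s,a)=cv2.minAreaRect(np.float32(pts)[:,:2]); 
    if s[0]<s[1]: s=s[::-1]; a+=90
    return np.round(c,1),np.round(s,1),round((a+90)%180-90,2)
def proj(n,X):
    K,p,R=cam(n); q=(np.atleast_2d(X)-p)@R@K.T; return q[:,:2]/q[:,2:]
E
python3 - <<'E'
from h import *
for n in ("scene","top"):
    im=cv2.imread(f"pics/{n}0.png"); d=np.load(f"pics/{n}0.npy"); P=cloud(n,d)
    hsv=cv2.cvtColor(im,cv2.COLOR_BGR2HSV)
    ol=(hsv[...,0]>22)&(hsv[...,0]<45)&(hsv[...,1]>70)
    box=np.zeros_like(ol)
    if n=="scene": box[285:355,110:200]=1
    else: box[275:355,460:520]=1
    ol&=box
    for lo,hi in((3,11),(23,33)):
        m=box&(P[...,2]>lo)&(P[...,2]<hi)&(d>0)
        print(n,"cover",lo,m.sum(),np.median(P[m],0).round(1),rect(P[m]))
    nb=np.zeros_like(ol)
    if n=="scene": nb[225:315,245:360]=1
    else: nb[185:285,325:410]=1
    w=(hsv[...,1]<60)&(hsv[...,2]>110)&nb
    m=nb&(P[...,2]>14)&(P[...,2]<21); print(n,"nest top",m.sum(),np.median(P[m],0).round(1),rect(P[m]))
    m=nb&(P[...,2]>7)&(P[...,2]<12)&w; print(n,"floor",m.sum(),np.median(P[m],0).round(1),rect(P[m]))
    hb=np.zeros_like(ol)
    if n=="scene": hb[120:165,303:355]=1
    else: hb[285:345,155:222]=1
    m=hb&(P[...,2]>42)&(P[...,2]<48)&(hsv[...,1]<60); print(n,"holder",m.sum(),rect(P[m]))
    hb[:]=0
    if n=="scene": hb[98:145,318:340]=1
    else: hb[300:330,160:205]=1
    for z in (60,75,90,105):
        m=hb&(abs(P[...,2]-z)<7)&(hsv[...,1]<90); print(n,"torch",z,m.sum(),P[m].mean(0).round(1) if m.any() else 0)
    m=hb&(P[...,2]>112)&(P[...,2]<122); print(n,"top",m.sum(), rect(P[m]) if m.sum()>3 else 0)
for n,b in(("scene",(80,270,240,370)),("scene",(270,70,420,190)),("top",(90,270,270,360)),("top",(320,180,420,290))):
    im=cv2.imread(f"pics/{n}0.png")[b[1]:b[3],b[0]:b[2]]
    cv2.imwrite(f"pics/c_{n}{b[0]}.png",cv2.resize(im,None,fx=3.5,fy=3.5,interpolation=2))
E
cd pics; python3 -c "
import cv2,numpy as np
a=[cv2.imread(f'c_{k}.png') for k in('scene80','scene270','top90','top320')]
a=[cv2.resize(x,(400,300)) for x in a]
cv2.imwrite('crops.png',np.vstack([np.hstack(a[:2]),np.hstack(a[2:])]))"
```

```text
Traceback (most recent call last):
  File "h.py", line 15, in rect
    (c,s,a)=cv2.minAreaRect(np.float32(pts)[:,:2]);
            ~~~~~~~~~~~~~~~^^^^^^^^^^^^^^^^^^^^^^^
cv2.error: OpenCV(4.12.0) /io/opencv/modules/imgproc/src/convhull.cpp:143: error: (-215:Assertion failed) total >= 0 && (depth == CV_32F || depth == CV_32S) in function 'convexHull'

[ WARN:0@0.007] global loadsave.cpp:275 findDecoder imread_('c_scene80.png'): can't open/read file: check file path/integrity
[ WARN:0@0.007] global loadsave.cpp:275 findDecoder imread_('c_scene270.png'): can't open/read file: check file path/integrity
[ WARN:0@0.007] global loadsave.cpp:275 findDecoder imread_('c_top90.png'): can't open/read file: check file path/integrity
[ WARN:0@0.007] global loadsave.cpp:275 findDecoder imread_('c_top320.png'): can't open/read file: check file path/integrity
Traceback (most recent call last):
cv2.error: OpenCV(4.12.0) /io/opencv/modules/imgproc/src/resize.cpp:4208: error: (-215:Assertion failed) !ssize.empty() in function 'resize'
```

```bash
sed -i 's/    (c,s,a)=cv2.minAreaRect.*/    if len(pts)<4: return None\n    (c,s,a)=cv2.minAreaRect(np.ascontiguousarray(np.float32(pts)[:,:2]))/' h.py
cat > m0.py <<'E'
from h import *
for n in ("scene","top"):
    d=np.load(f"pics/{n}0.npy"); P=cloud(n,d)
    K,p,R=cam(n); print(n,(d>0).mean(),"axis",R[:,2].round(3))
    for uv in ([(155,310),(130,325),(100,380),(300,265)] if n=="scene" else [(490,320),(473,300),(450,320),(368,236)]):
        print(uv,P[uv[1],uv[0]].round(1))
E
python3 m0.py
```

```text
scene 0.9957584635416666 axis [-0.366  0.577 -0.73 ]
(155, 310) [ 458.6 -227.9   29. ]
(130, 325) [ 431.9 -260.9    6.5]
(100, 380) [ 462.1 -349.     0.7]
(300, 265) [581.4 -14.5   7.6]
top 0.995859375 axis [ 0.12   0.024 -0.993]
(490, 320) [ 448.5 -225.8   28.4]
(473, 300) [ 480.5 -204.8    8.4]
(450, 320) [ 4.455e+02 -1.668e+02  2.000e-01]
(368, 236) [589.2 -24.5  10.9]
```

```bash
cat > m1.py <<'E'
from h import *
for n in ("scene","top"):
    im=cv2.imread(f"pics/{n}0.png"); d=np.load(f"pics/{n}0.npy"); P=cloud(n,d)
    hsv=cv2.cvtColor(im,cv2.COLOR_BGR2HSV)
    def box(b):
        m=np.zeros(d.shape,bool); m[b[1]:b[3],b[0]:b[2]]=1; return m
    S=n=="scene"
    cb=box((110,285,200,355) if S else (460,275,520,355))
    for lo,hi in((3.5,11),(23,33)):
        m=cb&(P[...,2]>lo)&(P[...,2]<hi)
        print(n,"cover",lo,m.sum(),np.median(P[m],0).round(1),rect(P[m]))
    nb=box((245,225,360,315) if S else (325,185,410,285))
    w=(hsv[...,1]<60)&(hsv[...,2]>110)
    m=nb&(P[...,2]>14)&(P[...,2]<21); print(n,"nest top",m.sum(),np.median(P[m],0).round(1),rect(P[m]))
    m=nb&(P[...,2]>7)&(P[...,2]<12.5)&w; print(n,"floor",m.sum(),np.median(P[m],0).round(1),rect(P[m]))
    hb=box((303,120,355,165) if S else (155,285,222,345))
    m=hb&(P[...,2]>41)&(P[...,2]<49)&(hsv[...,1]<60); print(n,"holder",m.sum(),np.median(P[m],0).round(1),rect(P[m]))
    tb=box((318,98,340,145) if S else (160,300,205,330))
    for z in (60,75,90,105):
        m=tb&(abs(P[...,2]-z)<7)&(hsv[...,1]<90); print(n,"torch",z,m.sum(),P[m].mean(0).round(1) if m.any() else 0)
    m=tb&(P[...,2]>112)&(P[...,2]<124); print(n,"top",m.sum(),np.median(P[m],0).round(1), rect(P[m]))
A=[]
for n,b in(("scene",(80,270,240,370)),("scene",(270,70,420,190)),("top",(90,270,270,360)),("top",(320,180,420,290))):
    im=cv2.imread(f"pics/{n}0.png")[b[1]:b[3],b[0]:b[2]]
    A.append(cv2.resize(im,(400,300),interpolation=2))
cv2.imwrite('pics/crops.png',np.vstack([np.hstack(A[:2]),np.hstack(A[2:])]))
E
python3 m1.py
```

```text
scene cover 3.5 903 [ 480.5 -252.2    7.2] (array([ 449. , -231.8]), array([164.6, 124.7]), 33.04)
scene cover 23 1346 [ 459.2 -233.5   28.3] (array([ 456.5, -231.5]), array([82.1, 46.7]), -7.15)
scene nest top 1990 [594.9 -27.4  17. ] (array([589.4, -22.5]), array([139.5, 104.7]), -10.89)
scene floor 1866 [591.5 -21.2  10.3] (array([589.8, -24.2]), array([137.1,  98.9]), -10.32)
scene holder 671 [459.5 269.   45.1] (array([449.9, 276. ]), array([79.8, 77.7]), -81.92)
scene torch 60 66 [454.4 270.7  59.7]
scene torch 75 73 [454.1 270.1  74.7]
scene torch 90 73 [452.8 269.8  90.1]
scene torch 105 69 [453.1 269.5 104.9]
scene top 92 [451.5 274.3 116.8] (array([449.8, 276.9]), array([25.2, 22.7]), -76.02)
top cover 3.5 897 [ 457.5 -212.     7.4] (array([ 456.8, -232.4]), array([136.8,  98.6]), -1.12)
top cover 23 1354 [ 456.7 -229.4   28.4] (array([ 456.8, -230.6]), array([79.8, 46.7]), -7.59)
top nest top 2228 [589.3 -23.9  17.4] (array([590.4, -22.1]), array([136.3, 102. ]), -10.81)
top floor 2131 [589.6 -22.7  10.5] (array([582.5, -20.1]), array([120. ,  95.4]), -10.88)
top holder 1623 [453.2 270.8  45.3] (array([449.9, 277.6]), array([77.1, 76. ]), -82.17)
top torch 60 40 [452.2 269.4  59.9]
top torch 75 39 [452.7 268.7  75.9]
top torch 90 42 [452.3 268.8  90.3]
top torch 105 46 [451.8 268.7 105.6]
top top 212 [450.1 276.5 117.7] (array([449.8, 277.2]), array([23.2, 22.6]), -41.33)
```

View pics/crops.png

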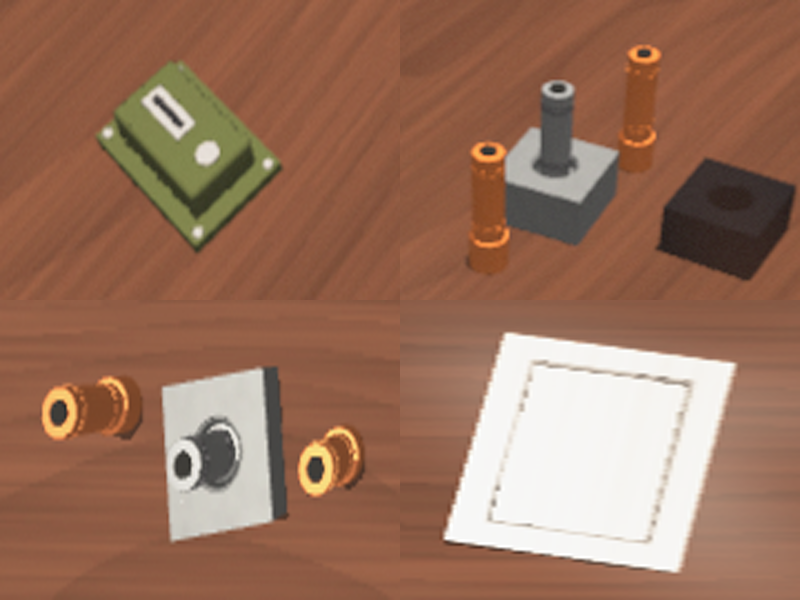

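The crops confirm the picks. The olive cover is centred near (456.7, -231) at yaw -7.4° with its slot up. The nest is at (590, -22) at yaw -10.8°. The grey torch stands in the grey block at (450, 277), tail at z 117 and nearly upright, with orange look-alikes on both sides. The measured sizes match those given.

```bash
cat >> h.py <<'E'
def delta(pos,R,s=None):
    "turn (deg rotvec, tool) first, then shift (cm) in the turned tool frame"
    s=s or r.sense(); R0=Ro.from_euler("xyz",s["tcp_rot"]).as_matrix()
    rv=np.degrees(Ro.from_matrix(R0.T@R).as_rotvec())
    dp=np.array(pos)-s["eef_pos"]
    print("tcp",s["eef_pos"].round(1),"t",round(s["clock"],2),"F",s["contact_force"].round(1),"open",round(s["opening"],3))
    print("turn",rv.round(2),"shift in now-frame",(R0.T@dp/10).round(2),"shift in target-frame",(R.T@dp/10).round(2))
def down(yawdeg,sign=1):
    "tool x down, z at yawdeg"
    a=np.radians(yawdeg); z=np.array([np.cos(a),np.sin(a),0])*sign; x=np.array([0,0,-1.]); return np.c_[x,np.cross(z,x),z]
E
python3 - <<'E'
from h import *
s=r.sense(); print(Ro.from_euler("xyz",s["tcp_rot"]).as_matrix().round(3), s["qpos"][[0,5]])
for y in (82.6,-97.4): delta([456.7,-231,150],down(y))
print("weights/orange");
d=np.load("pics/top0.npy");P=cloud("top",d)
for uv in((118,303),(232,321),(299,366),(338,355),(427,354),(457,176)): print(uv,P[uv[1],uv[0]].round(0))
E
```

```text
[[-0.     0.963  0.268]
 [ 0.001  0.268 -0.963]
 [-1.    -0.    -0.001]] [-1.30140855 -0.00240051]
tcp [ 167.7 -601.7  230.6] t 0.1 F [ 0.5 -0.3  0.5] open 1.001
turn [-1.5703e+02 -2.0000e-02 -1.0000e-01] shift in now-frame [  8.1   37.79 -27.94] shift in target-frame [  8.06 -23.89  40.48]
tcp [ 167.7 -601.7  230.6] t 0.1 F [ 0.5 -0.3  0.5] open 1.001
turn [ 2.297e+01 -7.000e-02  2.000e-02] shift in now-frame [  8.1   37.79 -27.94] shift in target-frame [  8.06  23.89 -40.48]
weights/orange
(118, 303) [472. 363. 112.]
(232, 321) [448. 188. 112.]
(299, 366) [370.  91.  34.]
(338, 355) [386.  27.  19.]
(427, 354) [ 389. -124.   13.]
(457, 176) [ 695. -179.   22.]
```

jog_arm(
  series=[
    [7.66, 0, 0, 0, 0, 0, 1],
    [7.66, 0, 0, 0, 0, 0, 1],
    [7.65, 0, 0, 0, 0, 0, 1],
    [0, 0, 0, 0.67, 1.99, -3.373, 1],
    [0, 0, 0, 0.67, 1.99, -3.373, 1],
    [0, 0, 0, 0.67, 1.99, -3.373, 1],
    [0, 0, 0, 0.67, 1.99, -3.373, 1],
    [0, 0, 0, 0.67, 1.99, -3.373, 1],
    [0, 0, 0, 0.67, 1.99, -3.373, 1],
    [0, 0, 0, 0.67, 1.99, -3.373, 1],
    [0, 0, 0, 0.67, 1.99, -3.373, 1],
    [0, 0, 0, 0.67, 1.99, -3.373, 1],
    [0, 0, 0, 0.67, 1.99, -3.373, 1],
    [0, 0, 0, 0.67, 1.99, -3.373, 1],
    [0, 0, 0, 0.69, 2.0, -3.377, 1],
    [0, 0, 0, 0, 0, 0, 0.75],
    [0, 0, 0, 0, 0, 0, 0.75],
    [0, 0, 0, 0, 0, 0, 0.75],
  ],
)

```text
clock: 1.9
eef_pos: [456.3, -231.9, 150.7]
tcp_rot: [-1.15, 1.57, -2.85]
contact_force: [0.2, 0.2, 0.9]
opening: 0.748
```

```bash
python3 - <<'E'
from h import *
delta([456.7,-231,50],down(-97.4))
print(r.sense()["qpos"].round(4))
p,d=r.grab_frame("scene"); cv2.imwrite("pics/s1.png",p[:,:,::-1]); np.save("pics/s1.npy",d)
P=cloud("scene",d); s=r.sense()
z=s["eef_pos"]; print(proj("scene",z))
# local points near the fingers
m=(np.hypot(P[...,0]-z[0],P[...,1]-z[1])<70)&(P[...,2]>60)
Q=P[m]; o=np.array([np.cos(np.radians(-97.4)),np.sin(np.radians(-97.4))]); w=(Q[:,:2]-z[:2])@o
for a in range(-70,71,10):
    k=(w>=a)&(w<a+10)
    if k.sum()>5: print(a,k.sum(),np.percentile(Q[k,2],[1,5,20]).round(1))
cv2.imwrite("pics/s1c.png",cv2.resize(p[120:420,20:320,::-1],(600,600)))
E
```

```text
tcp [ 456.3 -231.9  150.7] t 1.9 F [0.2 0.2 0.9] open 0.748
turn [-0.01  0.01  0.02] shift in now-frame [10.07  0.03 -0.09] shift in target-frame [10.07  0.03 -0.09]
[-4.7290e-01  2.7680e-01  1.9480e+00 -4.0000e-04  9.1720e-01  1.2274e+00]
[[133.68458901 259.90687499]]
-70 220 [206.4 210.9 225.2]
-60 451 [202.7 207.6 213.8]
-50 262 [166.6 172.2 200.3]
-40 1138 [160.5 168.1 194.1]
-30 1685 [223.4 240.4 341.4]
-20 2011 [231.2 252.5 340.5]
-10 2261 [230.4 249.9 328.5]
0 2496 [231.9 280.5 340.9]
10 2833 [237.6 257.2 327.2]
20 3311 [223.  240.7 317.4]
30 4327 [170.9 208.5 298. ]
40 1397 [169.7 184.8 254.2]
50 762 [206.2 212.2 243.8]
60 555 [208.2 211.8 231.9]
```

View pics/s1c.png

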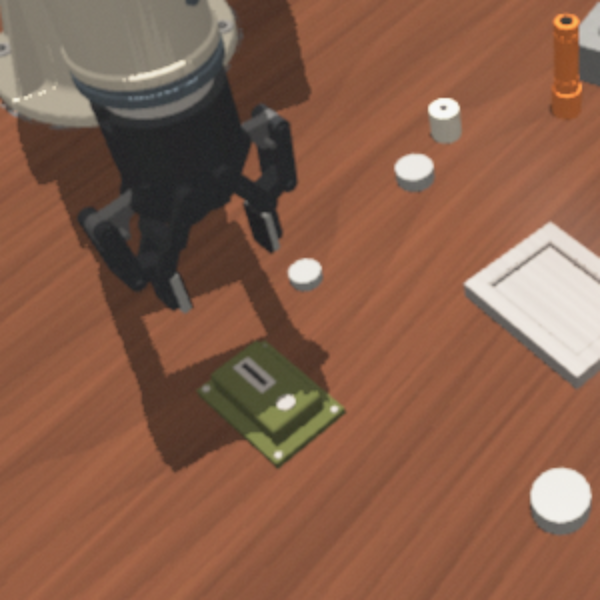

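The frame shows the TCP standing about 9 mm below the tips at 0.75 opening, so the TCP is defined for shut fingers. I'll descend to TCP z≈6.5, which puts the tips at about z 11 at the grip, above the 7 mm flange.

jog_arm(
  series=[
    [0, 0, 0, 4, 0, -0.09, 0.75],
    [0, 0, 0, 4, 0, 0, 0.75],
    [0, 0, 0, 3, 0, 0, 0.75],
    [0, 0, 0, 2, 0, 0, 0.75],
    [0, 0, 0, 1.0, 0, 0, 0.75],
    [0, 0, 0, 0.4, 0, 0, 0.75],
    [0, 0, 0, 0, 0, 0, 0.75],
    [0, 0, 0, 0, 0, 0, 0.4],
    [0, 0, 0, 0, 0, 0, 0.4],
    [0, 0, 0, 0, 0, 0, 0.4],
    [0, 0, 0, 0, 0, 0, 0.4],
    [0, 0, 0, 0, 0, 0, 0.4],
  ],
  force=50,
)

```text
clock: 3.15
eef_pos: [457.7, -231.0, 7.9]
tcp_rot: [1.145, 1.569, -0.555]
contact_force: [-1.7, -1.4, 6.4]
opening: 0.527
```

jog_arm(
  series=[
    [0, 0, 0, -1, 0, 0, 0.4],
    [0, 0, 0, -2, 0, 0, 0.4],
    [0, 0, 0, -3, 0, 0, 0.4],
    [0, 0, 0, -2, 0, 0, 0.4],
    [0, 0, 0, 0, 0, 0, 0.4],
    [0, 0, 0, 0, 0, 0, 0.4],
  ],
)

```text
clock: 3.75
eef_pos: [457.1, -230.5, 87.3]
tcp_rot: [1.268, 1.569, -0.432]
contact_force: [0.6, 0.6, -1.3]
opening: 0.526
```

```bash
python3 - <<'E'
from h import *
s=r.sense(); print(s["eef_pos"].round(1),s["contact_force"].round(1),s["opening"],s["clock"])
T=[]
for n in("scene","top"):
    p,d=r.grab_frame(n); cv2.imwrite(f"pics/{n}2.png",p[:,:,::-1]); np.save(f"pics/{n}2.npy",d)
    P=cloud(n,d); hsv=cv2.cvtColor(p,cv2.COLOR_RGB2HSV)
    ol=(hsv[...,0]>22)&(hsv[...,0]<45)&(hsv[...,1]>70)&(abs(P[...,0]-457)<90)&(abs(P[...,1]+231)<90)
    print(n,ol.sum(), np.percentile(P[ol][:,2],[2,10,30,50,70,90]).round(1))
    v,u=np.where(ol); 
    T.append(cv2.resize(p[v.min()-40:v.max()+40,u.min()-40:u.max()+40,::-1],(400,400)))
cv2.imwrite("pics/g2.png",np.hstack(T))
E
```

```text
[ 457.1 -230.5   87.3] [ 0.6  0.6 -1.3] 0.5262613794735906 3.75
scene 1784 [ 81.1  85.1  87.2 102.6 107.  108.4]
top 1474 [ 83.8  85.   86.6  96.6 106.2 107.8]
```

View pics/g2.png

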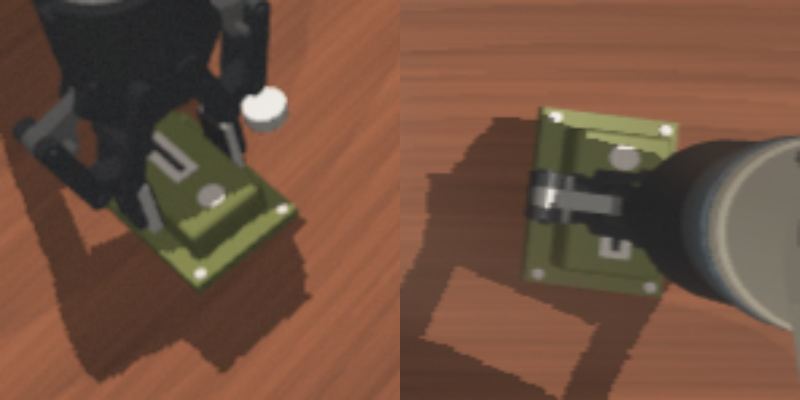

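Lifted flat, as both views show. Next I measure the cover's pose in the hand from the flange points before carrying it.

```bash
python3 - <<'E'
from h import *
for n in("scene","top"):
    im=cv2.imread(f"pics/{n}2.png"); d=np.load(f"pics/{n}2.npy"); P=cloud(n,d)
    hsv=cv2.cvtColor(im,cv2.COLOR_BGR2HSV)
    near=(abs(P[...,0]-457)<75)&(abs(P[...,1]+231)<60)
    m=near&(P[...,2]>83)&(P[...,2]<90)&(((hsv[...,0]>20)&(hsv[...,0]<50)&(hsv[...,1]>50))|(hsv[...,2]>150))
    k=cv2.connectedComponentsWithStats(m.astype(np.uint8)); print(n,m.sum(),rect(P[m]))
    # white screws
    w=near&(P[...,2]>83)&(P[...,2]<91)&(hsv[...,1]<70)&(hsv[...,2]>110)
    c=cv2.connectedComponentsWithStats(w.astype(np.uint8))
    for i in range(1,c[0]):
        if c[2][i,4]>=3: print(c[3][i].round(1),c[2][i,4],onplane(n,c[3][i],88)[0].round(1))
delta([590,-22,100],down(-97.4-3.4))
E
```

```text
scene 649 (array([ 457.1, -231. ]), array([101.9,  65.5]), -7.83)
[178.6 292.7] 16 [ 504.3 -210.2   88. ]
[148.  316.1] 20 [ 497.3 -263.8   88. ]
top 758 (array([ 456.2, -229. ]), array([99.7, 66.4]), -7.45)
[491.2 286.4] 18 [ 504.2 -208.7   88. ]
[526.1 291.4] 19 [ 497.1 -262.    88. ]
[485.5 345.3] 14 [ 414.8 -197.1   88. ]
[520.8 350.5] 13 [ 407.8 -250.3   88. ]
tcp [ 456.3 -230.1   86. ] t 3.85 F [-0.1 -0.5 -1.1] open 0.526
turn [ 3.41 -0.02  0.07] shift in now-frame [ -1.4   10.58 -22.36] shift in target-frame [ -1.4    9.23 -22.95]
```

jog_arm(
  series=[
    [3.42, 0, 0, 0, 0, 0, 0.4],
    [0, 0, 0, 0, 1.0, -2.5, 0.4],
    [0, 0, 0, 0, 1.53, -3.82, 0.4],
    [0, 0, 0, 0, 1.53, -3.82, 0.4],
    [0, 0, 0, 0, 1.53, -3.82, 0.4],
    [0, 0, 0, 0, 1.53, -3.82, 0.4],
    [0, 0, 0, 0, 1.06, -2.64, 0.4],
    [0, 0, 0, 0, 0.7, -1.7, 0.4],
    [0, 0, 0, 0, 0.3, -0.8, 0.4],
    [0, 0, 0, 2.5, 0, 0, 0.4],
    [0, 0, 0, 1.5, 0, 0, 0.4],
    [0, 0, 0, 0, 0, 0, 0.4],
    [0, 0, 0, 0, 0, 0, 0.4],
  ],
)

```text
clock: 5.15
eef_pos: [589.4, -23.3, 46.3]
tcp_rot: [-1.373, 1.569, -3.133]
contact_force: [0.1, -0.0, -1.2]
opening: 0.524
```

```bash
cat > m3.py <<'E'
from h import *
import sys
tag,zb=sys.argv[1],float(sys.argv[2])
s=r.sense(); delta([589.9,-22.4,25],down(-100.83))
T=[]
for n in("scene","top"):
    p,d=r.grab_frame(n); im=p[:,:,::-1].copy(); cv2.imwrite(f"pics/{n}{tag}.png",im); np.save(f"pics/{n}{tag}.npy",d)
    P=cloud(n,d); hsv=cv2.cvtColor(im,cv2.COLOR_BGR2HSV)
    near=(abs(P[...,0]-590)<75)&(abs(P[...,1]+22)<60)
    ol=near&(hsv[...,0]>20)&(hsv[...,0]<50)&(hsv[...,1]>50)
    m=ol&(abs(P[...,2]-zb-7)<4); print(n,"flange",m.sum(),np.median(P[m][:,2]).round(1),rect(P[m]))
    w=near&(abs(P[...,2]-zb-8)<4)&(hsv[...,1]<70)&(hsv[...,2]>110)&(cv2.dilate(ol.astype(np.uint8),np.ones((5,5)))>0)
    c=cv2.connectedComponentsWithStats(w.astype(np.uint8))
    for i in range(1,c[0]):
        if 5<=c[2][i,4]<60: print(c[3][i].round(1),c[2][i,4],onplane(n,c[3][i],zb+8)[0].round(1))
    nt=(abs(P[...,0]-590)<95)&(abs(P[...,1]+22)<80)&(abs(P[...,2]-17)<3)&(hsv[...,1]<70)
    print(n,"nest",nt.sum(),rect(P[nt]))
    u,v=proj(n,[590,-22,40])[0].astype(int)
    T.append(cv2.resize(im[v-80:v+80,u-80:u+80],(400,400),interpolation=2))
cv2.imwrite(f"pics/z{tag}.png",np.hstack(T))
E
python3 m3.py 3 39
```

```text
tcp [589.4 -23.3  46.3] t 5.15 F [ 0.1 -0.  -1.2] open 0.524
turn [-0.04  0.02  0.09] shift in now-frame [ 2.13  0.04 -0.1 ] shift in target-frame [ 2.13  0.03 -0.1 ]
scene flange 522 45.3 (array([589.1, -23.6]), array([99.9, 66.6]), -10.89)
[268.9 249.3] 7 [538.4 -42.5  47. ]
[331.  261.5] 16 [637.5  -6.8  47. ]
[307.5 279.7] 14 [627.  -59.2  47. ]
scene nest 1241 (array([589.8, -22.9]), array([139.5, 103.5]), -10.71)
top flange 194 46.9 (array([552.6, -27.8]), array([40.7, 30. ]), 79.56)
[358. 259.] 7 [546.7  -4.9  47. ]
[379.5 263.3] 14 [540.  -40.5  47. ]
top nest 480 (array([547.2, -36.9]), array([56.8, 56.5]), -10.97)
```

View pics/z3.png

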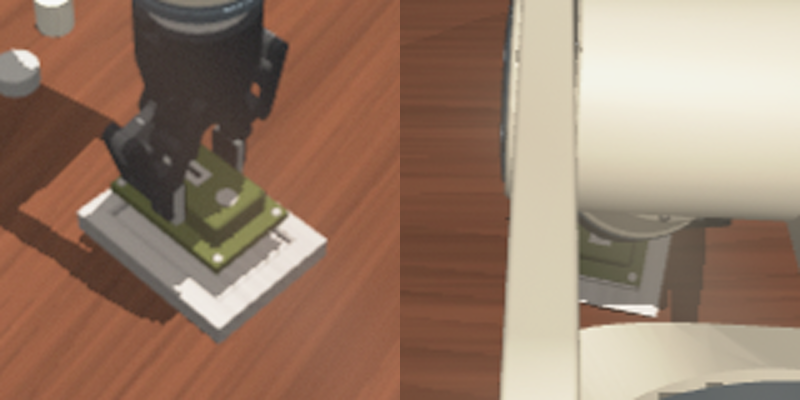

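jog_arm(
  series=[
    [0, 0, 0, 1.0, 0.05, -0.07, 0.4],
    [0, 0, 0, 0.8, 0, 0, 0.4],
    [0, 0, 0, 0.3, 0, 0, 0.4],
    [0, 0, 0, 0.2, 0, 0, 0.4],
    [0, 0, 0, 0.2, 0, 0, 0.4],
    [0, 0, 0, 0.2, 0, 0, 0.4],
    [0, 0, 0, 0, 0, 0, 0.4],
    [0, 0, 0, 0, 0, 0, 0.4],
  ],
)

```text
clock: 6.05
eef_pos: [590.8, -22.0, 19.8]
tcp_rot: [1.763, 1.571, 0.003]
contact_force: [0.3, 1.3, -1.3]
opening: 0.524
```

```bash
python3 m3.py 4 11
```

```text
tcp [590.8 -22.   19.8] t 6.05 F [ 0.3  1.3 -1.3] open 0.524
turn [ 0.01 -0.   -0.01] shift in now-frame [-0.52 -0.08  0.06] shift in target-frame [-0.52 -0.08  0.06]
scene flange 506 18.6 (array([589.6, -22. ]), array([101.6,  67.6]), -11.43)
[304.7 244.7] 7 [567.6  19.9  19. ]
[308.5 289.7] 14 [627.6 -57.1  19. ]
scene nest 1452 (array([589.1, -23.1]), array([139.2, 103.2]), -10.88)
top flange 188 19.6 (array([545.8, -27.8]), array([48.7, 25.9]), -73.88)
[364.5 265.1] 42 [537.8 -17.8  19. ]
[382.8 260.3] 6 [546.4 -49.3  19. ]
[377.4 263.4] 13 [541.1 -39.9  19. ]
top nest 452 (array([544.8, -37.9]), array([79.9, 34.9]), -72.59)
```

View pics/z4.png

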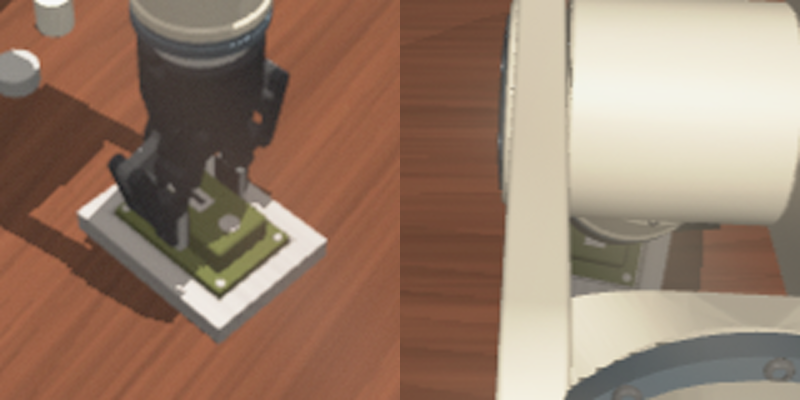

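Entered the pocket with no significant force, and about 2 mm is left to go. I'll lower gently the rest of the way, then release.

jog_arm(
  series=[
    [0, 0, 0, 0.1, 0, 0, 0.4],
    [0, 0, 0, 0.1, 0, 0, 0.4],
    [0, 0, 0, 0, 0, 0, 0.4],
    [0, 0, 0, 0, 0, 0, 0.4],
  ],
)

```text
clock: 6.55
eef_pos: [590.8, -22.0, 18.0]
tcp_rot: [1.701, 1.571, -0.058]
contact_force: [-1.2, 0.6, 3.6]
opening: 0.527
```

```bash
python3 m3.py 5 10
```

```text
tcp [590.8 -22.   18. ] t 6.55 F [-1.2  0.6  3.6] open 0.527
turn [ 0.01 -0.   -0.01] shift in now-frame [-0.7  -0.08  0.06] shift in target-frame [-0.7  -0.08  0.06]
scene flange 501 17.0 (array([589.3, -24. ]), array([101.1,  68.9]), -9.07)
[304.7 245.1] 10 [567.5  19.9  18. ]
[308.9 290.5] 15 [628.5 -57.4  18. ]
scene nest 1482 (array([589.6, -23. ]), array([137.7, 103.4]), -11.03)
top flange 194 17.7 (array([545.5, -27. ]), array([50.7, 25.4]), -74.64)
[381.4 252. ] 7 [560.8 -47.1  18. ]
[382.8 257.6] 17 [551.2 -49.4  18. ]
[368.2 266.1] 43 [536.3 -24.2  18. ]
[377.3 263.5] 14 [540.9 -39.8  18. ]
top nest 505 (array([544.6, -38.1]), array([79. , 35.3]), -72.66)
```

jog_arm(
  series=[
    [0, 0, 0, 0, 0, 0, 0.7],
    [0, 0, 0, 0, 0, 0, 0.75],
    [0, 0, 0, 0, 0, 0, 0.75],
    [0, 0, 0, 0, 0, 0, 0.75],
    [0, 0, 0, -2, 0, 0, 0.75],
    [0, 0, 0, -4, 0, 0, 0.75],
    [0, 0, 0, -5, 0, 0, 0.75],
    [0, 0, 0, -5, 0, 0, 0.75],
    [0, 0, 0, -4, 0, 0, 0.75],
    [0, 0, 0, 0, -5, 0, 0.75],
    [0, 0, 0, 0, -5, 0, 0.75],
    [0, 0, 0, 0, -5, 0, 0.75],
    [0, 0, 0, 0, -3, 0, 0.75],
    [0, 0, 0, 0, 0, 0, 0.75],
  ],
)

```text
clock: 8.05
eef_pos: [409.9, 12.2, 217.4]
tcp_rot: [-1.437, 1.569, 3.087]
contact_force: [0.9, 0.2, -0.0]
opening: 0.753
```

```bash
python3 m3.py 6 10; python3 - <<'E'
from h import *
print(r.sense()["qpos"].round(4))
for n in("scene","top"):
    im=cv2.imread(f"pics/{n}6.png"); d=np.load(f"pics/{n}6.npy");P=cloud(n,d)
    m=(abs(P[...,0]-590)<60)&(abs(P[...,1]+22)<45)&(P[...,2]>33)&(P[...,2]<44)
    print(n,"body top",m.sum(),np.median(P[m],0).round(1),rect(P[m])); Q=P[m]
    A=np.c_[Q[:,:2]-Q[:,:2].mean(0),np.ones(len(Q))]; print("tilt/plane",np.linalg.lstsq(A,Q[:,2],rcond=None)[0].round(4))
E
```

```text
tcp [409.9  12.2 217.4] t 8.05 F [ 0.9  0.2 -0. ] open 0.753
turn [0.05 0.02 0.12] shift in now-frame [19.2  18.37  0.03] shift in target-frame [19.24 18.33  0.02]
scene flange 596 17.2 (array([589. , -23.1]), array([101.3,  70.7]), -10.5)
[308.9 290.5] 15 [628.5 -57.4  18. ]
scene nest 1898 (array([589.9, -22.9]), array([138.8, 104. ]), -10.63)
top flange 822 17.7 (array([589.9, -21.1]), array([100.2,  66.2]), -10.46)
[380.8 249.5] 16 [565.2 -45.9  18. ]
top nest 2415 (array([590.4, -22.2]), array([136.3, 102. ]), -10.81)
[ 0.025   0.0305  2.0717 -0.      1.0376  1.7842]
scene body top 1071 [592.2 -24.5  38.2] (array([589.8, -22.4]), array([81.1, 47.2]), -11.4)
tilt/plane [-6.30000e-03  1.78000e-02  3.81227e+01]
top body top 1263 [589.5 -20.5  38.6] (array([589.9, -20.9]), array([80.1, 46.1]), -10.79)
tilt/plane [ 8.0000e-04 -2.3000e-03  3.8514e+01]
```

View pics/z6.png

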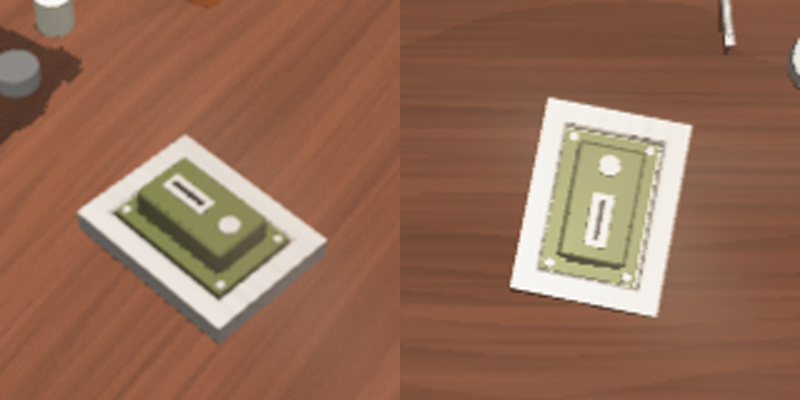

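The cover is seated: flange flush at z 17, top level at z 38, yaw -10.8 to -11.4° against the nest's -10.8°, centred within about 1 mm. Next is the torch. I'll turn the jaws along world x, since the orange look-alikes stand at ±y of the holder, and move over it at a safe height.

jog_arm(
  series=[
    [-8.4, 0, 0, 0, 0, 0, 0.55],
    [-8.4, 0, 0, 0, 0, 0, 0.55],
    [-8.4, 0, 0, 0, 0, 0, 0.55],
    [-8.4, 0, 0, 0, 0, 0, 0.55],
    [-8.4, 0, 0, 0, 0, 0, 0.55],
    [-8.4, 0, 0, 0, 0, 0, 0.55],
    [-8.4, 0, 0, 0, 0, 0, 0.55],
    [-8.4, 0, 0, 0, 0, 0, 0.55],
    [-8.4, 0, 0, 0, 0, 0, 0.55],
    [-8.4, 0, 0, 0, 0, 0, 0.55],
    [-8.4, 0, 0, 0, 0, 0, 0.55],
    [-8.4, 0, 0, 0, 0, 0, 0.55],
    [0, 0, 0, 0, 3.0, 0.5, 0.55],
    [0, 0, 0, 0, 4.0, 0.6, 0.55],
    [0, 0, 0, 0, 4.0, 0.6, 0.55],
    [0, 0, 0, 0, 4.0, 0.6, 0.55],
    [0, 0, 0, 0, 4.0, 0.6, 0.55],
    [0, 0, 0, 0, 4.0, 0.6, 0.55],
    [0, 0, 0, 0, 3.5, 0.48, 0.55],
    [0, 0, 0, 0, 0, 0, 0.55],
  ],
)

```text
clock: 10.15
eef_pos: [456.0, 281.1, 217.5]
tcp_rot: [0.889, 1.568, 0.891]
contact_force: [-0.1, -0.5, -0.7]
opening: 0.55
```

```bash
python3 - <<'E'
from h import *
delta([449.8,277,72],down(0)); s=r.sense();print(s["qpos"].round(3))
p,d=r.grab_frame("scene"); P=cloud("scene",d); im=p[:,:,::-1]
m=(np.hypot(P[...,0]-450,P[...,1]-277)<25)&(P[...,2]>110)&(P[...,2]<124)
print(m.sum(),np.median(P[m],0).round(1),rect(P[m]))
cv2.imwrite("pics/t7.png",cv2.resize(im[20:200,230:430],(800,720)[:2] if 0 else (660,594)))
E
```

```text
tcp [456.  281.1 217.5] t 10.15 F [-0.1 -0.5 -0.7] open 0.55
turn [ 0.12  0.09 -0.11] shift in now-frame [14.54 -0.44 -0.64] shift in target-frame [14.55 -0.41 -0.62]
[5.490e-01 2.280e-01 1.840e+00 1.000e-03 1.071e+00 5.470e-01]
101 [451.9 273.6 116.7] (array([449.6, 276.9]), array([25.3, 24. ]), 78.34)
```

View pics/t7.png

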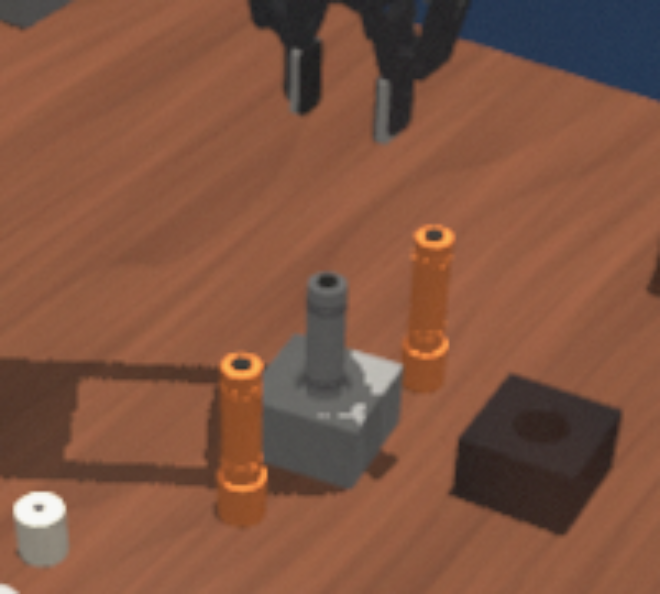

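The fingers are open above the grey torch (crop 327,330), with the orange ones clear on both sides. I'll correct by -4 and -6 mm and descend.

jog_arm(
  series=[
    [0, 0, 0, 0, -0.43, -0.63, 0.55],
    [0, 0, 0, 0, 0, 0, 0.55],
    [0, 0, 0, 4, 0, 0, 0.55],
    [0, 0, 0, 4, 0, 0, 0.55],
    [0, 0, 0, 3, 0, 0, 0.55],
    [0, 0, 0, 2, 0, 0, 0.55],
    [0, 0, 0, 1.0, 0, 0, 0.55],
    [0, 0, 0, 0.5, 0, 0, 0.55],
    [0, 0, 0, 0, 0, 0, 0.55],
  ],
)

```text
clock: 11.1
eef_pos: [447.8, 272.1, 72.9]
tcp_rot: [0.512, 1.571, 0.511]
contact_force: [0.2, 0.1, 0.4]
opening: 0.552
```

```bash
python3 - <<'E'
from h import *
delta([449.8,277,72],down(0))
E
```

```text
tcp [447.8 272.1  72.9] t 11.1 F [0.2 0.1 0.4] open 0.552
turn [-0.06  0.01 -0.  ] shift in now-frame [0.09 0.49 0.2 ] shift in target-frame [0.09 0.49 0.2 ]
```

jog_arm(
  series=[
    [0, 0, 0, 0, 0.48, 0.2, 0.55],
    [0, 0, 0, 0, 0, 0, 0.55],
    [0, 0, 0, 0, 0, 0, 0.55],
  ],
)

```text
clock: 11.4
eef_pos: [450.1, 277.8, 73.5]
tcp_rot: [0.549, 1.569, 0.549]
contact_force: [0.5, 0.2, 0.0]
opening: 0.547
```

```bash
python3 - <<'E'
from h import *
delta([449.8,277,72],down(0))
E
```

```text
tcp [450.1 277.8  73.5] t 11.4 F [0.5 0.2 0. ] open 0.547
turn [-0.    0.07 -0.05] shift in now-frame [ 0.15 -0.08 -0.03] shift in target-frame [ 0.15 -0.08 -0.03]
```

jog_arm(
  series=[
    [0, 0, 0, 0.1, -0.05, 0, 0.35],
    [0, 0, 0, 0, 0, 0, 0.1],
    [0, 0, 0, 0, 0, 0, 0.1],
    [0, 0, 0, 0, 0, 0, 0.1],
    [0, 0, 0, 0, 0, 0, 0.1],
    [0, 0, 0, 0, 0, 0, 0.1],
    [0, 0, 0, 0, 0, 0, 0.1],
  ],
  force=60,
)

```text
clock: 12.1
eef_pos: [449.6, 276.8, 71.9]
tcp_rot: [0.778, 1.571, 0.778]
contact_force: [-0.4, 0.0, 6.7]
opening: 0.264
```

jog_arm(
  series=[
    [0, 0, 0, -0.5, 0, 0, 0.1],
    [0, 0, 0, -1.5, 0, 0, 0.1],
    [0, 0, 0, -2, 0, 0, 0.1],
    [0, 0, 0, -3, 0, 0, 0.1],
    [0, 0, 0, -4, 0, 0, 0.1],
    [0, 0, 0, -4, 0, 0, 0.1],
    [0, 0, 0, -2, 0, 0, 0.1],
    [0, 0, 0, 0, 0, 0, 0.1],
    [0, 0, 0, 0, 0, 0, 0.1],
    [0, 0, 0, 0, 0, 0, 0.1],
  ],
)

```text
clock: 13.1
eef_pos: [448.6, 276.2, 240.0]
tcp_rot: [-2.594, 1.568, -2.595]
contact_force: [-0.6, -0.1, -1.3]
opening: 0.264
```

```bash
python3 - <<'E'
from h import *
delta([449.8,277,240],down(0)); s=r.sense(); print(s["qpos"].round(3)); t=s["eef_pos"]
p,d=r.grab_frame("scene"); P=cloud("scene",d); im=p[:,:,::-1].copy(); cv2.imwrite("pics/s8.png",im)
hsv=cv2.cvtColor(im,cv2.COLOR_BGR2HSV)
for z in range(165,250,8):
    m=(np.hypot(P[...,0]-450,P[...,1]-277)<25)&(abs(P[...,2]-z)<4)
    if m.sum()>3: print(z,m.sum(),P[m].mean(0).round(1),np.ptp(P[m][:,0]).round(1),np.ptp(P[m][:,1]).round(1))
m=(np.hypot(P[...,0]-450,P[...,1]-277)<25)&(P[...,2]>140); print("lowest",np.percentile(P[m][:,2],[0,1,2]))
u,v=proj("scene",t)[0].astype(int); cv2.imwrite("pics/t8.png",cv2.resize(im[max(0,v-90):v+90,u-90:u+90],(600,600)))
E
```

```text
tcp [448.6 276.2 240. ] t 13.1 F [-0.6 -0.1 -1.3] open 0.264
turn [-0.01 -0.14  0.08] shift in now-frame [-0.    0.08  0.12] shift in target-frame [-0.    0.08  0.12]
[0.549 0.193 1.831 0.    1.121 0.549]
173 11 [452.9 268.5 175.4] 23.8 20.1
181 64 [453.7 267.4 180.9] 25.1 24.4
189 60 [453.8 267.7 188.9] 27.8 22.5
197 62 [453.4 266.8 197.1] 26.3 22.6
205 81 [452.1 269.2 204.8] 31.4 26.6
213 51 [452.6 269.9 213. ] 22.8 19.1
221 54 [451.7 269.  221.1] 21.7 16.7
229 50 [452.1 269.2 229. ] 22.1 14.8
237 49 [451.8 268.  236.9] 26.5 15.8
245 84 [451.2 268.1 245.2] 42.0 19.6
lowest [173.28090791 177.57924474 179.53538681]
```

View pics/t8.png

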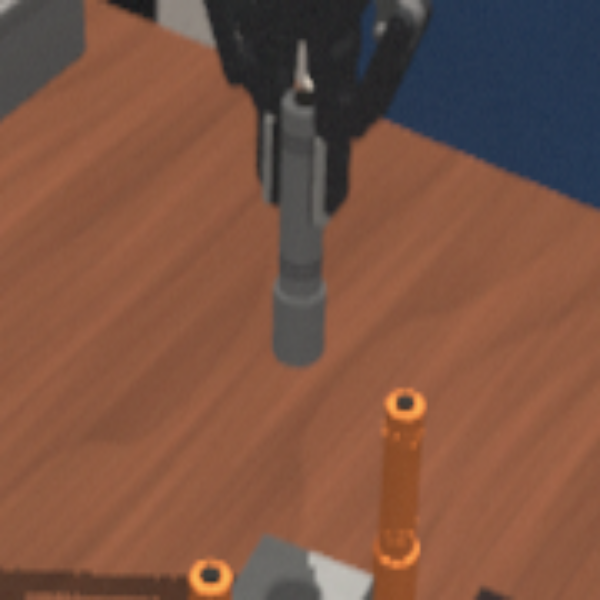

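The torch is out, straight in the jaws, with its lens about 65 mm ahead of the TCP. I'll carry it over to the far side of the cover and tilt it 45° about tool y.

jog_arm(
  series=[
    [0, 0, 0, 0, -1.3, 1.0, 0.1],
    [0, 0, 0, 0, -2.7, 2.2, 0.1],
    [0, 0, 0, 0, -2.7, 2.2, 0.1],
    [0, 0, 0, 0, -2.7, 2.2, 0.1],
    [0, 0, 0, 0, -2.7, 2.2, 0.1],
    [0, 0, 0, 0, -2.7, 2.2, 0.1],
    [0, 0, 0, 0, -2.7, 2.2, 0.1],
    [0, 0, 0, 0, -2.7, 2.2, 0.1],
    [0, 0, 0, 0, -2.7, 2.2, 0.1],
    [0, 0, 0, 0, -2.7, 2.2, 0.1],
    [0, 0, 0, 0, -2.7, 2.2, 0.1],
    [0, 0, 0, 0, -1.3, 1.0, 0.1],
    [0, 7.5, 0, 0, 0, 0, 0.1],
    [0, 7.5, 0, 0, 0, 0, 0.1],
    [0, 7.5, 0, 0, 0, 0, 0.1],
    [0, 7.5, 0, 0, 0, 0, 0.1],
    [0, 7.5, 0, 0, 0, 0, 0.1],
    [0, 7.5, 0, 0, 0, 0, 0.1],
    [0, 0, 0, 0, 0, 0, 0.1],
    [0, 0, 0, 0, 0, 0, 0.1],
  ],
)

```text
clock: 15.15
eef_pos: [689.3, -18.9, 238.8]
tcp_rot: [3.141, 0.785, 3.142]
contact_force: [0.9, -0.0, -0.2]
opening: 0.265
```

```bash
cat > m9.py <<'E'
from h import *
import sys
tag=sys.argv[1]; off=float(sys.argv[2]) if len(sys.argv)>2 else 65.
s=r.sense(); R0=Ro.from_euler("xyz",s["tcp_rot"]).as_matrix(); print(R0.round(3),s["qpos"].round(3))
a=np.pi/4; d=np.array([-np.sin(a),0,-np.cos(a)]); y=np.array([0,1.,0]); R=np.c_[d,y,np.cross(d,y)]
delta(np.array([589.9,-21.7,38])-d*(80+off),R,s)
L=s["eef_pos"]+R0[:,0]*off; print("lens est",L.round(1),"lean",np.degrees(np.arccos(-R0[2,0])).round(2))
dist=np.linalg.norm(L-[589.9,-21.7,38]); aim=L+80*R0[:,0]; print("dist",dist.round(1),"aim",aim.round(1))
T=[]
for n in("scene","top"):
    p,dd=r.grab_frame(n); im=p[:,:,::-1].copy(); cv2.imwrite(f"pics/{n}{tag}.png",im); np.save(f"pics/{n}{tag}.npy",dd)
    u,v=proj(n,L)[0].astype(int); T.append(cv2.resize(im[max(v-90,0):v+90,max(u-90,0):u+90],(400,400),interpolation=2))
cv2.imwrite(f"pics/z{tag}.png",np.hstack(T))
E
python3 m9.py 9
```

```text
[[-0.708 -0.     0.706]
 [ 0.     1.     0.   ]
 [-0.706  0.    -0.708]] [-0.022  0.936  0.823 -0.019  2.169 -0.026]
tcp [689.3 -18.9 238.8] t 15.15 F [ 0.9 -0.  -0.2] open 0.265
turn [ 0.01 -0.05 -0.  ] shift in now-frame [ 6.72 -0.28  7.17] shift in target-frame [ 6.73 -0.28  7.17]
lens est [643.3 -18.9 192.9] lean 45.05
dist 163.8 aim [586.7 -18.9 136.4]
```

View pics/z9.png

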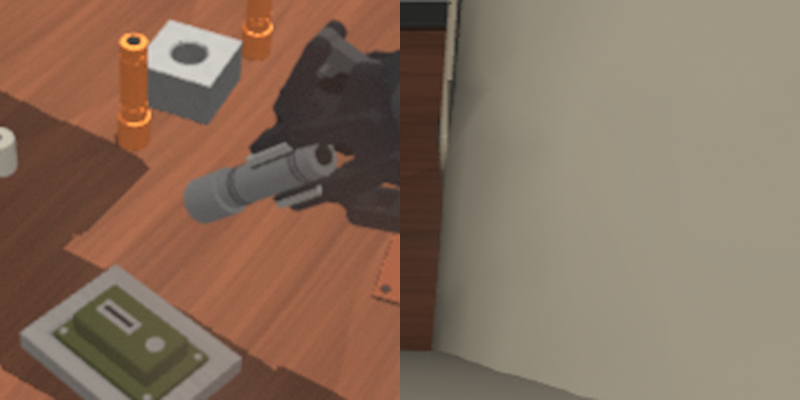

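jog_arm(
  series=[
    [0, 0, 0, 1.6, -0.28, 1.7, 0.1],
    [0, 0, 0, 1.8, 0, 1.9, 0.1],
    [0, 0, 0, 1.6, 0, 1.7, 0.1],
    [0, 0, 0, 1.0, 0, 1.1, 0.1],
    [0, 0, 0, 0.5, 0, 0.5, 0.1],
    [0, 0, 0, 0.23, 0, 0.27, 0.1],
    [0, 0, 0, 0, 0, 0, 0.1],
    [0, 0, 0, 0, 0, 0, 0.1],
    [0, 0, 0, 0, 0, 0, 0.1],
  ],
)

```text
clock: 16.15
eef_pos: [692.9, -22.1, 144.3]
tcp_rot: [-3.142, 0.787, 3.141]
contact_force: [0.3, 0.3, -1.1]
opening: 0.266
```

```bash
python3 m9.py 10
```

```text
[[-0.706  0.     0.708]
 [ 0.     1.    -0.   ]
 [-0.708 -0.    -0.706]] [-0.025  1.015  0.867 -0.02   2.044 -0.027]
tcp [692.9 -22.1 144.3] t 16.15 F [ 0.3  0.3 -1.1] open 0.266
turn [-0.01  0.08 -0.01] shift in now-frame [0.3  0.04 0.23] shift in target-frame [0.3  0.04 0.23]
lens est [647.  -22.1  98.3] lean 44.92
dist 83.1 aim [590.6 -22.1  41.6]
```

View pics/z10.png

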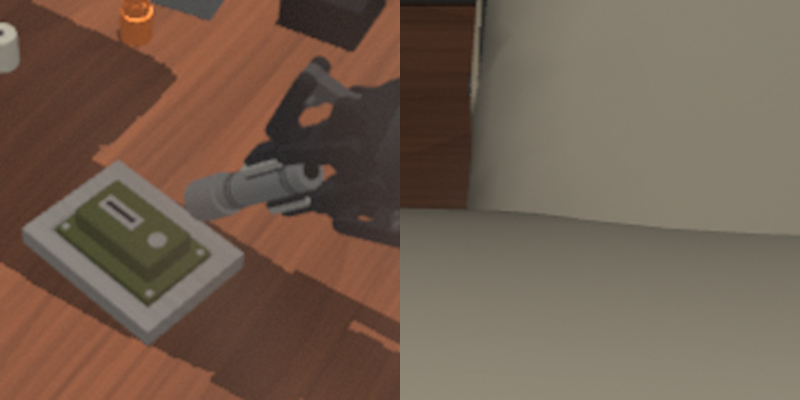

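jog_arm(
  series=[
    [0, 0, 0, 0.3, 0.04, 0.23, 0.1],
    [0, 0, 0, 0, 0, 0, 0.1],
    [0, 0, 0, 0, 0, 0, 0.1],
    [0, 0, 0, 0, 0, 0, 0.1],
  ],
)

```text
clock: 16.65
eef_pos: [692.0, -21.7, 139.5]
tcp_rot: [3.142, 0.785, 3.141]
contact_force: [-0.4, 0.7, -0.8]
opening: 0.263
```

```bash
python3 m9.py 11; python3 - <<'E'
from h import *
d=np.load("pics/scene11.npy");P=cloud("scene",d);im=cv2.imread("pics/scene11.png")
s=r.sense(); R0=Ro.from_euler("xyz",s["tcp_rot"]).as_matrix()
L=(P-s["eef_pos"])@R0   # tool coords
m=(abs(L[...,1])<20)&(abs(L[...,2])<20)&(L[...,0]>2)&(L[...,0]<80)
print("lens end",np.percentile(L[m][:,0],[95,99,100]).round(1))
from scipy.optimize import least_squares
Q=L[m]
for lo,hi,rad in((4,28,12),(40,62,15)):
    q=Q[(Q[:,0]>lo)&(Q[:,0]<hi)]
    f=least_squares(lambda c:np.hypot(q[:,1]-c[0],q[:,2]-c[1])-rad,[0,0],loss="soft_l1"); print(lo,len(q),f.x.round(2),np.sqrt(np.mean(f.fun**2)).round(2))
m=(abs(P[...,0]-590)<60)&(abs(P[...,1]+22)<45)&(P[...,2]>33)&(P[...,2]<44)
print("cover",m.sum(),np.median(P[m],0).round(1),rect(P[m]))
cv2.imwrite("pics/s11.png",im)
E
```

```text
[[-0.707  0.     0.707]
 [ 0.     1.    -0.   ]
 [-0.707  0.    -0.707]] [-0.025  1.018  0.871 -0.019  2.038 -0.026]
tcp [692.  -21.7 139.5] t 16.65 F [-0.4  0.7 -0.8] open 0.263
turn [-0.01 -0.01 -0.01] shift in now-frame [-0.1   0.   -0.04] shift in target-frame [-0.1   0.   -0.04]
lens est [646.1 -21.7  93.6] lean 45.01
dist 79.0 aim [589.5 -21.7  37. ]
lens end [62.  64.6 65. ]
4 173 [ 1.22 -0.48] 0.8
40 176 [ 1.34 -0.12] 0.73
cover 1075 [592.2 -24.6  38.2] (array([590.2, -22.2]), array([82.6, 47.6]), -10.53)
```

View pics/scene11.png

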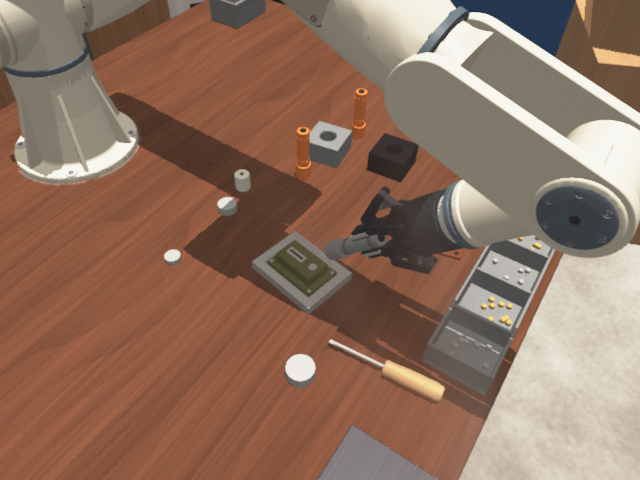

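The lens end measures 65 mm from the TCP, and the torch axis runs parallel to the tool within about 0.6°. It is pointing at the cover, and the bystanders look unmoved in the scene frame. I'll let it settle, then hand in.

jog_arm(
  series=[
    [0, 0, 0, -0.05, 0, 0, 0.1],
    [0, 0, 0, 0, 0, 0, 0.1],
    [0, 0, 0, 0, 0, 0, 0.1],
    [0, 0, 0, 0, 0, 0, 0.1],
    [0, 0, 0, 0, 0, 0, 0.1],
    [0, 0, 0, 0, 0, 0, 0.1],
  ],
)

```text
clock: 17.35
eef_pos: [692.4, -21.7, 140.0]
tcp_rot: [-3.142, 0.785, 3.141]
contact_force: [-0.7, 0.3, -1.9]
opening: 0.267
```

```bash
python3 m9.py 12; python3 - <<'E'
from h import *
s=r.sense(); print(abs(s["qvel"]).max(),s["contact_force"].round(1),s["clock"])
a=cv2.imread("pics/scene0.png").astype(int);b=cv2.imread("pics/scene12.png").astype(int)
P0=cloud("scene",np.load("pics/scene0.npy"));P1=cloud("scene",np.load("pics/scene12.npy"))
for n,uv in dict(ws=(173,257),wm=(227,204),roller=(242,174),wl=(300,366),or1=(303,130),or2=(361,92),driver=(410,380)).items():
    print(n,P0[uv[1],uv[0]].round(0),P1[uv[1],uv[0]].round(0))
print(r.sign_off())
E
```

```text
[[-0.707  0.     0.707]
 [ 0.     1.    -0.   ]
 [-0.707 -0.    -0.707]] [-0.025  1.018  0.87  -0.019  2.039 -0.026]
tcp [692.4 -21.7 140. ] t 17.35 F [-0.7  0.3 -1.9] open 0.267
turn [-0.01  0.   -0.01] shift in now-frame [-0.04 -0.   -0.04] shift in target-frame [-0.04 -0.   -0.04]
lens est [646.4 -21.7  94. ] lean 45.0
dist 79.6 aim [589.9 -21.6  37.5]
0.002021873155895506 [-0.1  0.6 -0.6] 17.45
ws [ 395. -126.   14.] [ 394. -125.   12.]
wm [391.  23.  18.] [390.  23.  18.]
roller [374.  90.  36.] [372.  91.  34.]
wl [ 694. -178.   19.] [ 694. -177.   18.]
or1 [450. 186. 112.] [449. 187. 112.]
or2 [473. 361. 111.] [474. 360. 112.]
driver [ 837. -109.   21.] [ 837. -111.   24.]
the job is handed in; nothing more can be done
None
```

The cover is seated in the nest pocket and released, and the torch is held over it in its raking-light pose. I handed the job in at about 17.5 s of the 56 s allowed.

- **Cover:** after release its flange was flush with the plate at z 17 mm and its top level at z 38 mm. It sat within about 1 mm of the pocket's centre, with yaw about -10.8° against the nest's -10.8°. With the torch in place, the scene camera still showed the cover where I left it.
- **Torch:** drawn straight up out of its holder and held at a 45.0° lean, with its lens about 79.6 mm from the middle of the cover's top. By the arm's own reading it points within about 0.5 mm of that middle. At the end it was still (joint speeds under 0.003 rad/s), with outside force under 2 N, about the noise level.
- **Bystanders:** the weights, roller, driver and both orange look-alikes read the same positions as at the start, within noise. I only checked the door plate and black holder by eye, in the scene picture.

**Disagreements:**
- The depth fit put the torch axis about 1.3 mm to one side of the tool axis, which is within the 2 mm camera calibration error, so I did not correct it.
- The two cameras also differed by about 1.5 mm on where the cover lies across its width, so I aimed at the average.
- The top camera's view of the final pose was blocked by the arm, so the last checks rest on the scene camera and the arm's readings.

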